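# Seat the upper sample carousel in the keyed drive hub and hold it home

### The job

Lift the upper of the two stacked sample carousels off the pile by its knob, leaving the lower one in the storage stand, and push its keyed shaft into the hub of the drive unit, turning it until the key slips into the keyway. Keep pushing against the spring in the hub until the disc is fully down on the hub, and finish like that: the gripper stays on the carousel and keeps it pressed home, because the spring lifts it again when let go. Do not disturb the other things on the bench.

Things in the scene. Friction and masses are not known exactly. Their poses are not given: they have to be found in the camera images.
- upper_carousel_knob (a point): Centre (half-way up) of the grey knob of the upper carousel, the one to move: a white disc 90 mm across, 8 mm thick, with eight holes; the hollow hexagonal knob on it is 34 mm across flats and 44 mm tall, pairs of flats facing x and every 60 degrees from it. z up. Knob: 22 mm above to 22 mm below this point; disc underside 30 mm below, shaft tip 70 mm below. About 0.18 kg.
- upper_carousel_tip (a point): Tip of the upper carousel's steel shaft (18 mm thick, 40 mm long below the disc, tapered to 12 mm over its last 3.5 mm). The key is on the shaft's -x side, 7 mm wide, standing out to 13 mm from the axis, from 12 mm above this point up to the disc (its lowest 3 mm only 4.5 mm wide). A V notch in the disc's rim on the -x side marks the key.
- lower_carousel_knob (a point): Centre of the knob of the lower carousel, a twin of the upper one, 52 mm below it; it stays in the stand. The upper shaft stands loosely in this hollow knob with the upper disc resting on its rim, so the upper one comes free when lifted straight up by 40 mm or more.
- stand: Fixed storage stand: aluminium foot 92 mm across with an upright sleeve 48 mm across and 46 mm tall. Origin at the centre of its underside, z up.
- hub_mouth (a point): Centre of the top face of the drive unit's steel hub (44 mm across). z up. The bore is 20.4 mm wide; the keyway is on its -x side, 9.5 mm wide, reaching 14.2 mm from the axis. Carousel fully home: disc on this face, knob centre 30 mm above this point, x axes alike. The key meets the hub's face with the knob centre 58 mm above this point, the shaft meets the ejector at 42 mm.
- drive_unit: Fixed drive unit: grey box 116 x 116 mm, 40 mm tall, round black control on its -x face; the hub rises from the middle of its top to 74 mm above the bench. Origin at the centre of its underside, z up.
- ejector (a joint): Spring plunger inside the bore, m pushed down: 0 free (its face 28 mm below the hub's top), 0.012 with the carousel fully home. The spring pushes up with 4 N at 0 and 7 N at 0.012, enough to lift the carousel.
- petri_dish: Bystander: clear petri dish, 60 mm across, 15 mm tall, origin at the centre of its underside.
- forceps: Bystander: steel forceps, 132 mm long, 9 mm tall, lying along its y, origin under its middle.
- vial_a: Bystander: small vial with a cap, 27 mm across, 55 mm tall, origin at the centre of its underside.
- beaker_100: Bystander: small glass beaker, 56 mm across, 70 mm tall, origin at the centre of its underside.
Things that resemble listed ones, but are neither listed nor needed, are in the scene too. What is shaped like the part that bears upper_carousel_knob but brown or green is not meant.

How it is judged:
By the outcome, as a careful person would: the job done as asked, in the order asked, and still so for the second after the job is handed in, while the arm keeps its last pose, push and grip.
It also fails if it takes over 35 s, if anything falls off the work surface, if the arm or the gripper's body presses on something with over 40 N, if the wrist force passes 120 N, or if a joint passes its speed limit or range.

### The arm

A 6-joint arm with a two-finger parallel gripper is mounted at the origin on a cart in front of the work surface, level with it; the furniture and walls round the work are solid. World frame = base frame: x ahead of the robot, y to its left, z up, the work surface at z = 0. Lengths are in m, angles in rad, forces in N, time in s.
With the tool pointing down it reaches from about 0.3 to 0.775 m from the base axis. Payload 14.6 kg.
Tool frame: the origin (TCP) lies at the very end of the fingers, on their centre line; the grasp point (between the pads) lies 19 mm behind it (ctrl.hold_point_z is the z of the grasp point in the tool frame, in m); z points along the fingers, y is the direction in which the jaws open and shut (so a half turn about z gives the same grasp; the last joint's range is limited). The gripper opens to 94 mm and grips with 3 to 60 N. Pads are 16 mm wide; open, the fingers measure 119 mm over their backs; the gripper's body (75 mm by 177 mm) begins 78 mm behind the grasp point.
Start: joints at [1.111, 0.3, 1.521, -0, 1.321, -0.067], TCP at [0.211, 0.508, 0.205] pointing down, gripper open.
Joint ranges: [-3.03, 3.03], [-0.79, 2.21], [0.23, 2.52], [-1.04, 4.18], [0, 3.07], [-2.55, 2.55]. Speed limits (rad/s): [2.22, 2.22, 2.57, 3.14, 3.14, 3.14].

### API

Orientations are given as [roll, pitch, yaw] about the fixed x, y, z axes, in that order (R = Rz(yaw) Ry(pitch) Rx(roll)).
In Python, from station import ctrl, cams, hand_in gives the robot as it stands.
- The arm moves only by the tool servo_tool, never from a script. Its argument "rows" is a list of rows, each a list of 7 numbers: the shift along the world's x, y, z in m, then the turn, a rotation vector about the world's x, y, z in rad, then the gripper command: -1 is shut, 1 is fully open, values between are in proportion. A call has exactly 8 rows; each row is the pose to reach, as a shift and turn from the pose measured when the call began; what a row does not reach only later rows make up. A row lasts 1/12 s, in which the tool goes at most 41.7 mm and 7.16 degrees, less where a joint would pass 70% of its speed; a pose out of reach is approached as far as the arm can. A call with a gripper value outside its range is refused whole. The fingers move at their own pace and stop on an object; "newtons" is the grip in N (left out, the last holds). Time passes only in rows, so rows that repeat a pose let the fingers close, or fill a call up. It gives the time, the measured TCP pose, the force and the opening at its end, in the units of the state.
- ctrl.get_obs(): the state, without advancing time (a new reading comes with each control period).
- cams.camera(name): name is "scene" or "top"; returns a dict with "image" (384x512x3 uint8, red, green, blue), "depth" (384x512 float32, m along the optical axis (not along the pixel's ray), 0 where there is no reading), "fx", "fy", "cx", "cy" (pixels), "rvec" (rotation vector, rad) and "tvec" (3), from world to camera coordinates, as OpenCV has them. Camera axes: x right, y down, z forward; pixel columns grow to the right and rows downward; lengths in m; the calibration is good to about 2 mm. A picture is of the moment at which its call begins.
- hand_in(): hands the job in, once; it reports no verdict.
Trained networks look in a picture, given as the dict that the camera call returned (one of the last four; its "shot" number tells which), for a name from the list of things; names that differ only in an ending like _2 or _b are one class to them, and where a whole thing is asked for, a point or a joint stands for the part that bears it (a point fixed in the world has none). Each returns a list of dicts, best first, with "p" (0 to 1); they miss things now and then, are a little off and sometimes report something else, mostly with a low value. They report only what shows in the picture. A call takes as long as a camera call. They do not tell look-alikes from the thing itself.
- cams.spot_in(picture, name): "box" ([left, top, right, bottom] as shares, 0 to 1, of the picture: columns of its width, rows of its height, round what is visible of it).
- cams.place_of(picture, name): "at" ([column, row] as shares, 0 to 1, of the picture: columns of its width, rows of its height: a listed point, or the origin of a listed thing).
The state is a dict: "time_s": time; "qpos": joint angles; "joint_vel": joint speeds; "tau": joint torques, N m; "ee_pos": TCP position; "eef_rot": TCP orientation; "force": force on the tool from outside, world axes, zero at the start; "moment": the same for the moment, N m; "grip_width": finger opening in m.
Only numpy, scipy, OpenCV 4.12 (cv2) and the standard library are available. Lean on these libraries where they do the work, as an engineer would, in place of code of your own. Each camera call takes 0.05 s, during which the arm holds its last target.

## Working session

There is one attempt and no reset: what is moved stays moved. The work goes in short steps, Python scripts to look and compute and a tool call to move; the robot and the scene stay as the last step left them, time stands still between calls to the robot, and variables do not carry over. Pictures are saved under pics/ and viewed, and the job is handed in when it is done.

Besides the shell and the picture viewer there is one more tool, called after "Request:" as a command line: name --pt "numbers of a row" for each row, then --argument value for the rest. servo_tool: Moves the arm, as the interface text tells. Its arguments: {"type":"object","properties":{"rows":{"type":"array"},"newtons":{"type":"number"}},"required":["rows"]}

```bash
ls; mkdir -p pics; cat > h.py <<'E'
import numpy as np, cv2, pickle
from station import ctrl, cams, hand_in
def shot(n,tag):
    p=cams.camera(n); cv2.imwrite(f'pics/{tag}.png',p['image'][:,:,::-1]); pickle.dump({k:v for k,v in p.items()},open(f'{tag}.pkl','wb')); return p
def w2p(p,X):
    R=cv2.Rodrigues(np.array(p['rvec'],float))[0]; c=R@np.array(X,float)+np.array(p['tvec']).ravel()
    return p['fx']*c[0]/c[2]+p['cx'],p['fy']*c[1]/c[2]+p['cy'],c[2]
def cloud(p):
    R=cv2.Rodrigues(np.array(p['rvec'],float))[0]; t=np.array(p['tvec']).ravel()
    v,u=np.mgrid[0:384,0:512]; d=p['depth']
    c=np.stack([(u-p['cx'])/p['fx']*d,(v-p['cy'])/p['fy']*d,d],-1)
    return (c-t)@R
def onz(p,u,v,z):
    R=cv2.Rodrigues(np.array(p['rvec'],float))[0]; t=np.array(p['tvec']).ravel()
    o=-R.T@t; r=R.T@np.array([(u-p['cx'])/p['fx'],(v-p['cy'])/p['fy'],1.])
    return o+r*(z-o[2])/r[2]
E
python3 - <<'E'
from h import *
for n in('scene','top'):
    p=shot(n,n+'0')
    R=cv2.Rodrigues(np.array(p['rvec'],float))[0]; print(n,-R.T@np.array(p['tvec']).ravel(),R[2],p['fx'])
    C=cloud(p)
    for k in ['upper_carousel_knob','upper_carousel_tip','lower_carousel_knob','stand','hub_mouth','drive_unit','petri_dish','forceps','vial_a','beaker_100']:
        for r in cams.place_of(p,k)[:4]:
            u,v=r['at'][0]*512,r['at'][1]*384
            print(k,round(r['p'],2),round(u),round(v),C[min(int(v),383),min(int(u),511)].round(3))
o=ctrl.get_obs();print(o['time_s'],o['ee_pos'],o['eef_rot'],o['force'])
E
```

```text
pics
scene [-0.21606643 -0.3356541   0.90902043] [ 0.62433661  0.26550313 -0.73465086] 407.08664807655157
upper_carousel_knob 0.82 169 211 [0.324 0.143 0.094]
upper_carousel_knob 0.63 131 197 [0.327 0.269 0.087]
upper_carousel_knob 0.55 171 158 [0.461 0.216 0.136]
upper_carousel_tip 0.9 174 223 [0.322 0.136 0.049]
upper_carousel_tip 0.74 173 173 [0.438 0.203 0.107]
lower_carousel_knob 0.89 173 170 [0.446 0.205 0.106]
stand 0.65 175 187 [0.434 0.202 0.054]
hub_mouth 0.72 297 211 [ 0.478 -0.158  0.074]
hub_mouth 0.32 172 169 [0.451 0.214 0.107]
drive_unit 0.74 295 230 [ 0.442 -0.166  0.042]
drive_unit 0.53 246 204 [0.501 0.007 0.004]
drive_unit 0.28 298 210 [ 0.479 -0.16   0.079]
petri_dish 0.63 227 232 [0.375 0.005 0.019]
forceps 0.6 241 204 [ 0.496  0.021 -0.002]
vial_a 0.7 276 183 [ 0.613 -0.042  0.01 ]
top [ 0.32159342 -0.07822443  1.26630466] [ 0.1317741   0.01657806 -0.99114114] 346.44333122655934
upper_carousel_knob 0.98 195 233 [0.342 0.148 0.05 ]
upper_carousel_knob 0.81 170 192 [0.478 0.221 0.109]
upper_carousel_knob 0.68 152 233 [0.345 0.29  0.068]
lower_carousel_knob 0.55 174 196 [0.463 0.204 0.109]
stand 0.67 177 194 [0.474 0.198 0.107]
hub_mouth 0.64 282 189 [ 0.481 -0.164  0.074]
drive_unit 0.95 284 198 [ 0.449 -0.166  0.071]
petri_dish 0.55 234 218 [0.392 0.013 0.019]
forceps 0.6 234 184 [ 0.518  0.011 -0.   ]
vial_a 0.58 246 157 [ 0.607 -0.04   0.034]
1.1 [0.21051008 0.50809363 0.20542478] [-3.14152567e+00  1.08657086e-07  2.74880737e+00] [ 0.77318812 -0.1636768  -0.11567954]
```

```bash
python3 - <<'E'
import cv2
a=cv2.imread('pics/scene0.png');cv2.imwrite('pics/s0c.png',cv2.resize(a[110:270,90:350],None,fx=3,fy=3,interpolation=3))
a=cv2.imread('pics/top0.png');cv2.imwrite('pics/t0c.png',cv2.resize(a[110:280,110:340],None,fx=3.4,fy=3.4,interpolation=3))
E
```

```text
(no output)
```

View pics/s0c.png

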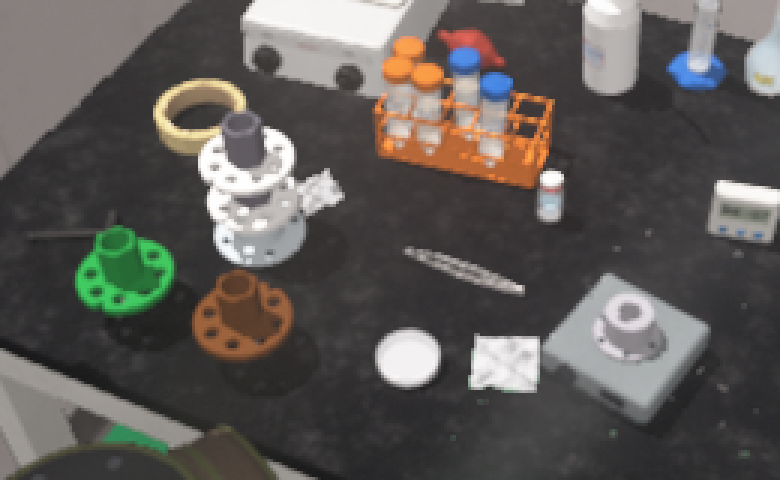

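View pics/t0c.png

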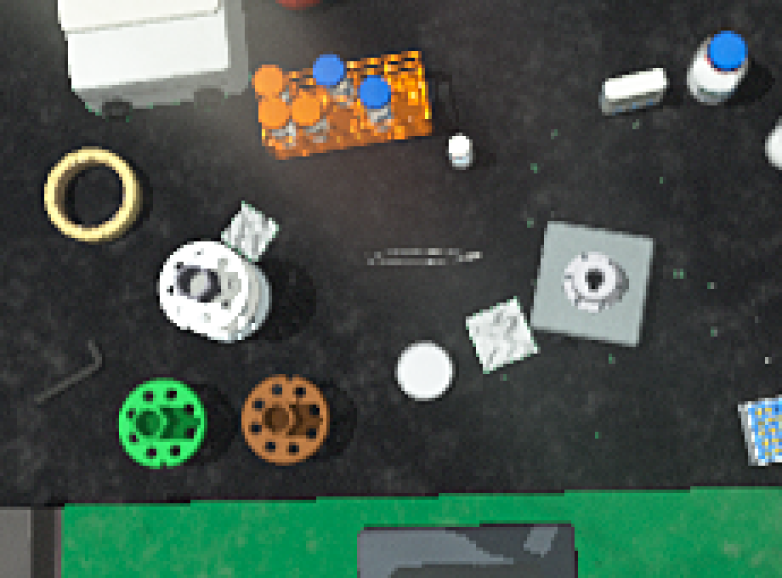

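View pics/scene0.png

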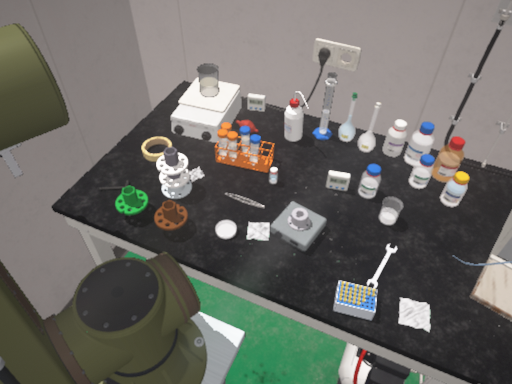

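Candidates in the scene picture are green (131,197), brown (169,211), and the grey-knobbed white carousel on top of the stack (171,158). The stack's upper one fits, since it is white with a grey knob and stands on its twin. Next I rectify crops for confirmation and yaw.

```bash
cat >> h.py <<'E'
def rect(p,cx,cy,z,half=0.07,s=0.00025):
    n=int(2*half/s)
    # image: up = +x, left=+y
    r,c=np.mgrid[0:n,0:n]; X=cx+half-r*s; Y=cy+half-c*s
    R=cv2.Rodrigues(np.array(p['rvec'],float))[0]; t=np.array(p['tvec']).ravel()
    P=np.stack([X,Y,np.full_like(X,z)],-1)@R.T+t
    u=(p['fx']*P[...,0]/P[...,2]+p['cx']).astype('f4'); v=(p['fy']*P[...,1]/P[...,2]+p['cy']).astype('f4')
    return cv2.remap(p['image'][:,:,::-1].copy(),u,v,cv2.INTER_CUBIC)
def grid(im,half=0.07,s=0.00025):
    im=im.copy();n=im.shape[0]
    for k in range(-6,7):
        a=int(n/2+k*0.01/s); col=(0,0,255) if k==0 else (0,255,255)
        im[a,::3]=col; im[::3,a]=col
    return im
def load(t): return pickle.load(open(t+'.pkl','rb'))
E
python3 - <<'E'
from h import *
for n in('top0','scene0'):
    p=load(n)
    a=[grid(rect(p,.468,.212,.106)),grid(rect(p,.478,-.162,.074))]
    cv2.imwrite(f'pics/r_{n}.png',cv2.resize(np.hstack(a),(800,400)))
    C=cloud(p);
    m=(np.hypot(C[...,0]-.468,C[...,1]-.212)<.06)
    for lo,hi in((.14,.16),(.1,.112),(.045,.06)):
        q=C[m&(C[...,2]>lo)&(C[...,2]<hi)]
        if len(q): 
            (c,r)=cv2.minEnclosingCircle(q[:,:2].astype('f4')); print(n,lo,len(q),np.median(q[:,2]).round(4),np.round(c,4),round(r,4),q.mean(0).round(4))
    m=(np.hypot(C[...,0]-.478,C[...,1]+.162)<.1)
    for lo,hi in((.066,.082),(.034,.046)):
        q=C[m&(C[...,2]>lo)&(C[...,2]<hi)]
        if lo>.05: c,r=cv2.minEnclosingCircle(q[:,:2].astype('f4')); print(n,'hub',len(q),np.median(q[:,2]).round(4),np.round(c,4),round(r,4))
        else: print(n,'box',len(q),np.median(q[:,2]).round(4),cv2.minAreaRect(q[:,:2].astype('f4')))
E
```

```text
top0 0.14 50 0.1476 [0.4697 0.2201] 0.0194 [0.4701 0.2199 0.1474]
top0 0.1 361 0.1049 [0.47   0.2204] 0.0449 [0.469  0.2185 0.1048]
top0 0.045 126 0.0524 [0.4703 0.2203] 0.0449 [0.4621 0.2049 0.0522]
top0 hub 99 0.0729 [ 0.4706 -0.1713] 0.022
top0 box 857 0.0394 ((0.4665159285068512, -0.1705884337425232), (0.1157836988568306, 0.12328587472438812), 78.65592193603516)
scene0 0.14 104 0.1484 [0.4739 0.2244] 0.0207 [0.4722 0.2227 0.148 ]
scene0 0.1 398 0.1075 [0.4724 0.2211] 0.0475 [0.4643 0.2163 0.1071]
scene0 0.045 321 0.0552 [0.4749 0.2238] 0.0474 [0.4593 0.2124 0.0547]
scene0 hub 177 0.0749 [ 0.4738 -0.1681] 0.0232
scene0 box 1097 0.0413 ((0.4680189788341522, -0.1679098904132843), (0.11551859229803085, 0.12656372785568237), 77.9134292602539)
```

View pics/r_top0.png

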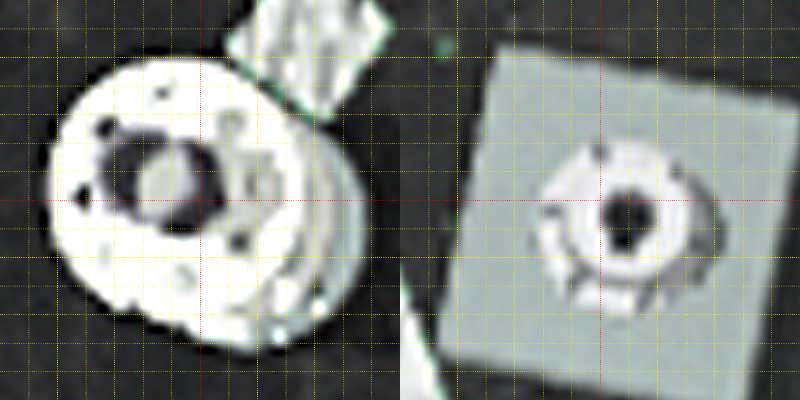

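View pics/r_scene0.png

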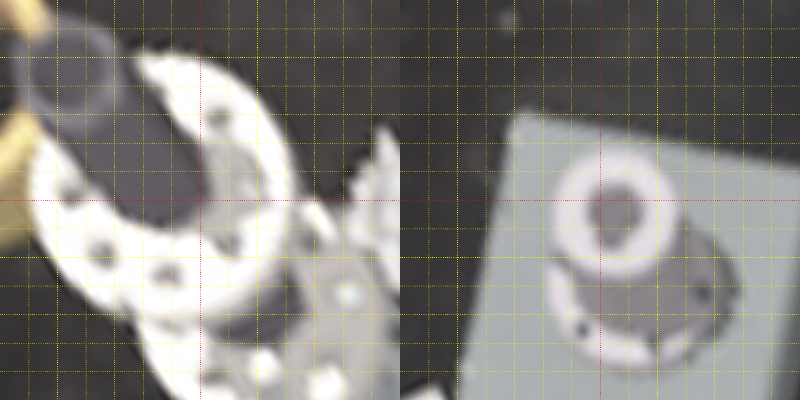

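```bash
python3 - <<'E'
from h import *
for n,c in(('top0',(.4700,.2205)),('scene0',(.4715,.221))):
    p=load(n)
    # refine disc centre by matching white disc circle of r 45mm on plane .106
    im=rect(p,c[0],c[1],.106,half=.06); g=cv2.cvtColor(im,6)
    cv2.imwrite(f'pics/d_{n}.png',cv2.resize(im,(600,600),interpolation=2))
    N=480;h=N/2
    for r in (.0405,.042,.0435):
        a=np.radians(np.arange(100,260,4)); 
        rows=h-r*np.cos(a)/.00025; cols=h-r*np.sin(a)/.00025
        print(n,r,list(zip(np.arange(100,260,4).tolist(),[int(g[int(y),int(x)]) for y,x in zip(rows,cols)])))
E
python3 - <<'E'
import cv2,numpy as np
cv2.imwrite('pics/d2.png',cv2.resize(np.hstack([cv2.imread(f'pics/d_{n}.png') for n in('top0','scene0')]),(800,400)))
E
```

```text
top0 0.0405 [(100, 255), (104, 255), (108, 255), (112, 255), (116, 255), (120, 254), (124, 255), (128, 255), (132, 255), (136, 255), (140, 255), (144, 255), (148, 255), (152, 255), (156, 232), (160, 189), (164, 255), (168, 255), (172, 255), (176, 255), (180, 255), (184, 255), (188, 255), (192, 254), (196, 255), (200, 255), (204, 255), (208, 255), (212, 255), (216, 255), (220, 255), (224, 255), (228, 255), (232, 255), (236, 255), (240, 255), (244, 255), (248, 255), (252, 255), (256, 255)]
top0 0.042 [(100, 255), (104, 255), (108, 255), (112, 250), (116, 255), (120, 241), (124, 255), (128, 255), (132, 255), (136, 255), (140, 255), (144, 255), (148, 255), (152, 255), (156, 224), (160, 123), (164, 192), (168, 236), (172, 255), (176, 255), (180, 255), (184, 255), (188, 255), (192, 254), (196, 255), (200, 254), (204, 245), (208, 255), (212, 255), (216, 255), (220, 255), (224, 255), (228, 254), (232, 255), (236, 255), (240, 254), (244, 254), (248, 255), (252, 252), (256, 252)]
top0 0.0435 [(100, 189), (104, 249), (108, 243), (112, 222), (116, 215), (120, 197), (124, 218), (128, 231), (132, 
[... 1159 characters left out ...]
, (192, 248), (196, 244), (200, 242), (204, 239), (208, 239), (212, 236), (216, 236), (220, 230), (224, 226), (228, 225), (232, 217), (236, 217), (240, 215), (244, 203), (248, 210), (252, 205), (256, 190)]
scene0 0.0435 [(100, 255), (104, 255), (108, 254), (112, 255), (116, 255), (120, 255), (124, 255), (128, 255), (132, 255), (136, 255), (140, 255), (144, 255), (148, 252), (152, 230), (156, 194), (160, 197), (164, 240), (168, 244), (172, 246), (176, 242), (180, 238), (184, 235), (188, 234), (192, 230), (196, 230), (200, 229), (204, 227), (208, 226), (212, 221), (216, 212), (220, 206), (224, 208), (228, 207), (232, 194), (236, 193), (240, 195), (244, 178), (248, 185), (252, 181), (256, 178)]
```

View pics/d2.png

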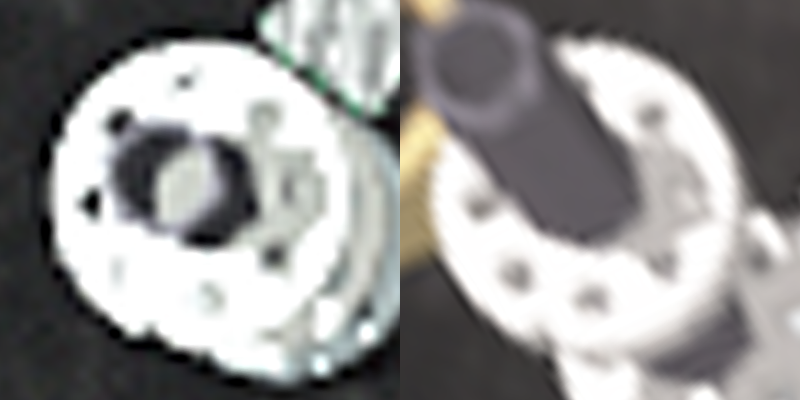

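```bash
python3 - <<'E'
from h import *
for n in('top0','scene0'):
    C=cloud(load(n)).reshape(-1,3); ok=C[:,0]>-1
    for nm,c in(('stack',(.471,.221)),('hub',(.472,-.17)),('mid',(.47,.02))):
        d=np.hypot(C[:,0]-c[0],C[:,1]-c[1]); m=(d<.16)&(C[:,2]>.08)&(d>.05)
        q=C[m]; print(n,nm,len(q), q[q[:,2].argmax()].round(3) if len(q) else '', q[q[:,2]>.15].mean(0).round(3) if (q[:,2]>.15).any() else '')
p=load('top0')
for nm,c,z in(('stack',(.4712,.221),.15),('hub',(.472,-.17),.074)):
    im=rect(p,c[0],c[1],z,half=.03,s=.0001); cv2.imwrite(f'pics/k_{nm}.png',grid(cv2.resize(im,(400,400)),s=.06/400))
a=[cv2.imread(f'pics/k_{n}.png') for n in('stack','hub')]
cv2.imwrite('pics/k.png',np.hstack(a))
E
```

```text
top0 stack 78 [0.351 0.139 0.096] 
top0 hub 0  
top0 mid 9 [0.466 0.177 0.11 ] 
scene0 stack 207 [0.323 0.273 0.097] 
scene0 hub 0  
scene0 mid 8 [0.465 0.18  0.108] Traceback (most recent call last):
  File "<stdin>", line 9, in <module>
  File "h.py", line 29, in grid
    im[a,::3]=col; im[::3,a]=col
    ~~^^^^^^^
IndexError: index 400 is out of bounds for axis 0 with size 400
```

```bash
python3 - <<'E'
from h import *
p=load('top0');a=[]
for nm,c,z in(('stack',(.4712,.221),.15),('hub',(.472,-.17),.074)):
    im=cv2.resize(rect(p,c[0],c[1],z,half=.03,s=.0001),(400,400))
    for k in range(-2,3):
        q=int(200+k*.01*400/.06); im[q,::4]=(0,0,255); im[::4,q]=(0,0,255)
    a.append(im)
cv2.imwrite('pics/k.png',np.hstack(a))
E
```

```text
(no output)
```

View pics/k.png

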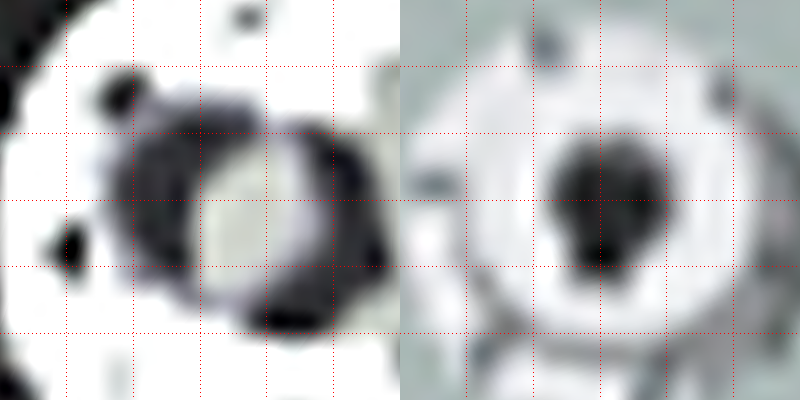

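Request:
servo_tool --pt "0.03 -0.033 0.005 0 0 -0.08 1" --pt "0.06 -0.066 0.005 0 0 -0.16 1" --pt "0.09 -0.099 0.005 0 0 -0.24 1" --pt "0.12 -0.132 0.005 0 0 -0.32 1" --pt "0.15 -0.165 0.005 0 0 -0.4 1" --pt "0.18 -0.198 0.005 0 0 -0.48 1" --pt "0.21 -0.231 0.005 0 0 -0.515 1" --pt "0.235 -0.26 0.005 0 0 -0.515 1" --newtons 30

```text
time_s: 1.77
ee_pos: [0.4351, 0.2594, 0.2107]
eef_rot: [3.141, 0.0, 2.231]
force: [1.1, 1.0, 0.5]
grip_width: 0.0939
```

The crop confirms the grey knob on the white disc. The hub bore is at about (609,190) in the crop, and its keyway faces -x with a yaw of about -10°. Descending.

Request:
servo_tool --pt "0.036 -0.039 0 0 0 0 1" --pt "0.036 -0.039 -0.03 0 0 0 1" --pt "0.036 -0.039 -0.055 0 0 0 1" --pt "0.036 -0.039 -0.075 0 0 0 1" --pt "0.036 -0.039 -0.09 0 0 0 1" --pt "0.036 -0.039 -0.1 0 0 0 1" --pt "0.036 -0.039 -0.1 0 0 0 1" --pt "0.036 -0.039 -0.1 0 0 0 1"

```text
time_s: 2.43
ee_pos: [0.4712, 0.2205, 0.111]
eef_rot: [3.141, 0.0, 2.231]
force: [-0.0, 0.4, 0.1]
grip_width: 0.094
```

```bash
python3 - <<'E'
from h import *
p=shot('scene','scene1');q=shot('top','top1')
cv2.imwrite('pics/g1.png',np.hstack([cv2.resize(p['image'][110:230,110:250,::-1],(400,343),interpolation=2),cv2.resize(q['image'][140:260,110:250,::-1],(400,343),interpolation=2)]))
E
```

```text
(no output)
```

View pics/g1.png

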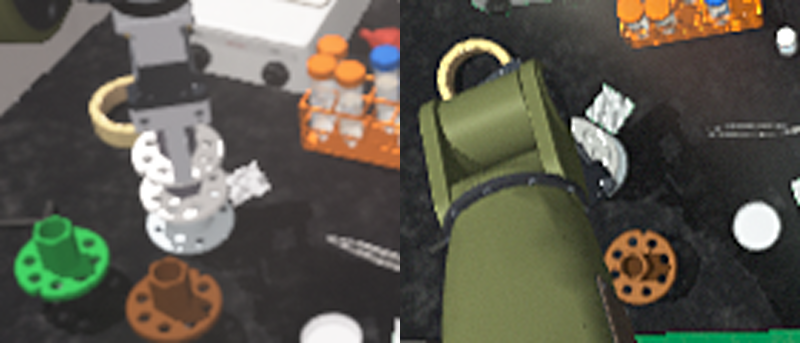

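The gripper straddles the knob of the upper disc at left (178,150). Closing with moderate force.

Request:
servo_tool --pt "0 0 0 0 0 0 -1" --pt "0 0 0 0 0 0 -1" --pt "0 0 0 0 0 0 -1" --pt "0 0 0 0 0 0 -1" --pt "0 0 0 0 0 0 -1" --pt "0 0 0 0 0 0 -1" --pt "0 0 0 0 0 0 -1" --pt "0 0 0 0 0 0 -1" --newtons 30

```text
time_s: 3.2
ee_pos: [0.4716, 0.2207, 0.1118]
eef_rot: [3.139, 0.001, 2.231]
force: [1.4, 0.8, 1.1]
grip_width: 0.0443
```

Request:
servo_tool --pt "0 0 0 0 0 0 -1" --pt "0 0 0 0 0 0 -1" --pt "0 0 0 0 0 0 -1" --pt "0 0 0 0 0 0 -1" --pt "0 0 0 0 0 0 -1" --pt "0 0 0 0 0 0 -1" --pt "0 0 0 0 0 0 -1" --pt "0 0 0 0 0 0 -1"

```text
time_s: 3.87
ee_pos: [0.4718, 0.2207, 0.1119]
eef_rot: [3.139, 0.001, 2.231]
force: [3.0, 0.4, 1.5]
grip_width: 0.0339
```

The knob is gripped across its flats (33.9 mm). Lifting straight up.

Request:
servo_tool --pt "0 0 0.006 0 0 0 -1" --pt "0 0 0.016 0 0 0 -1" --pt "0 0 0.028 0 0 0 -1" --pt "0 0 0.042 0 0 0 -1" --pt "0 0 0.056 0 0 0 -1" --pt "0 0 0.072 0 0 0 -1" --pt "0 0 0.085 0 0 0 -1" --pt "0 0 0.09 0 0 0 -1" --newtons 45

```text
time_s: 4.53
ee_pos: [0.472, 0.2209, 0.2044]
eef_rot: [3.137, 0.001, 2.231]
force: [0.2, -0.3, -1.2]
grip_width: 0.0337
```

```bash
python3 - <<'E'
from h import *
p=shot('scene','scene2');q=shot('top','top2')
cv2.imwrite('pics/g2.png',np.hstack([cv2.resize(p['image'][90:220,110:250,::-1],(400,371),interpolation=2),cv2.resize(q['image'][140:270,110:250,::-1],(400,371),interpolation=2)]))
print(ctrl.get_obs())
E
```

```text
{'time_s': 4.6333, 'qpos': array([ 3.67412954e-01,  2.35008514e-01,  1.60917976e+00,  1.08614014e-04,
        1.29355602e+00, -2.93319415e-01]), 'joint_vel': array([-0.00107844,  0.02302293,  0.03016073,  0.00036892, -0.02516372,
       -0.00145199]), 'tau': array([ 1.29136394e-02, -5.12946117e+01, -3.68962848e+01,  7.14878831e-02,
        3.91213540e-01, -3.25507035e-04]), 'ee_pos': array([0.47181536, 0.22084464, 0.20290122]), 'eef_rot': array([3.13787842e+00, 1.01256622e-03, 2.23149729e+00]), 'force': array([ 0.62763347, -0.66902063, -2.38720677]), 'moment': array([-0.11624465,  0.00781786, -0.03541087]), 'grip_width': 0.033588682742886004}
```

View pics/g2.png

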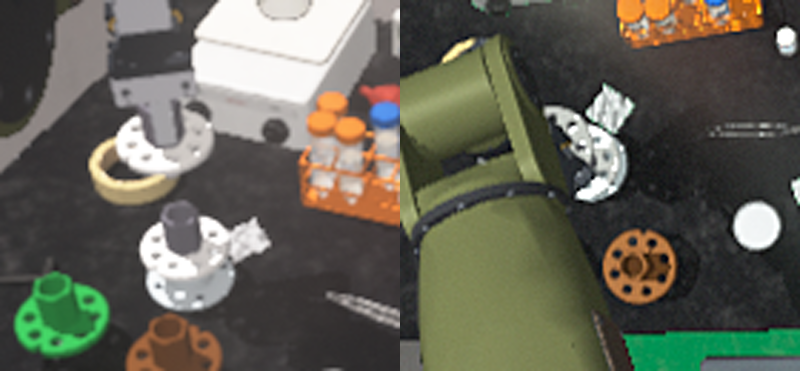

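```bash
python3 - <<'E'
from h import *
for n in('top0','scene0'):
    p=load(n)
    # box top edges on z=.04
    im=rect(p,.472,-.169,.04,half=.08,s=.00025); g=cv2.GaussianBlur(cv2.cvtColor(im,6),(0,0),3).astype(float)
    N=640
    # for each side, search edges along normals with assumed yaw -11
    y0=np.radians(-11); ex=np.array([np.cos(y0),np.sin(y0)]); ey=np.array([-ex[1],ex[0]])
    for nm,nv,tv in(('+x',ex,ey),('-x',-ex,ey),('+y',ey,ex),('-y',-ey,ex)):
        P=[]
        for t in np.arange(-.04,.041,.004):
            s=np.arange(.045,.072,.00025); X=t*tv[None]+s[:,None]*nv[None]
            r=(N/2-X[:,0]/.00025); c=N/2-X[:,1]/.00025
            v=cv2.remap(g.astype('f4'),c.astype('f4')[None],r.astype('f4')[None],1)[0]
            d=np.abs(np.diff(v)); P.append((t,s[d.argmax()]))
        P=np.array(P); 
        for _ in range(4):
            f=np.polyfit(P[:,0],P[:,1],1); e=np.abs(np.polyval(f,P[:,0])-P[:,1]); P=P[e<max(.001,2*np.median(e))]
        sg={'+x':-1,'-x':1,'+y':1,'-y':-1}[nm]
        print(n,nm,len(P),'dist',f[1].round(4),'yaw',(-11+sg*np.degrees(np.arctan(f[0]))).round(2))
    im=rect(p,.472,-.169,.074,half=.03,s=.0001); g=cv2.cvtColor(im,6)
    c=cv2.HoughCircles(cv2.medianBlur(g,5),cv2.HOUGH_GRADIENT_ALT,1.5,50,param1=100,param2=.3,minRadius=80,maxRadius=240)
    if c is not None:
        for k in c[0]: print(n,'circ',(.472+.03-k[1]*1e-4).round(4),(-.169+.03-k[0]*1e-4).round(4),k[2]*1e-4)
E
```

```text
top0 +x 15 dist 0.0573 yaw -12.12
top0 -x 16 dist 0.0575 yaw -12.49
top0 +y 17 dist 0.0542 yaw -11.65
top0 -y 19 dist 0.059 yaw -11.56
top0 circ 0.4724 -0.1717 0.00887765
scene0 +x 21 dist 0.0565 yaw -11.79
scene0 -x 14 dist 0.0592 yaw -13.27
scene0 +y 21 dist 0.0578 yaw -11.84
scene0 -y 12 dist 0.0606 yaw -2.03
```

Request:
servo_tool --pt "0 -0.02 0.02 0 0 0 -1" --pt "0 -0.05 0.03 0 0 0 -1" --pt "0 -0.085 0.03 0 0 0.03 -1" --pt "0 -0.12 0.03 0 0 0.06 -1" --pt "0 -0.155 0.03 0 0 0.09 -1" --pt "0 -0.19 0.03 0 0 0.12 -1" --pt "0 -0.22 0.03 0 0 0.15 -1" --pt "0 -0.245 0.03 0 0 0.18 -1"

```text
time_s: 5.3
ee_pos: [0.4711, -0.0261, 0.2321]
eef_rot: [3.139, -0.0, 2.412]
force: [1.1, 1.3, -1.9]
grip_width: 0.0338
```

Request:
servo_tool --pt "0 -0.03 0 0 0 0 -1" --pt "0 -0.065 0 0 0 0 -1" --pt "0.0006 -0.1 0 0 0 0 -1" --pt "0.0006 -0.13 -0.01 0 0 0 -1" --pt "0.0006 -0.1444 -0.035 0 0 0 -1" --pt "0.0006 -0.1444 -0.06 0 0 0 -1" --pt "0.0006 -0.1444 -0.08 0 0 0 -1" --pt "0.0006 -0.1444 -0.089 0 0 0 -1"

```text
time_s: 5.97
ee_pos: [0.47, -0.1701, 0.1396]
eef_rot: [3.14, -0.005, 2.411]
force: [0.3, 0.2, -2.1]
grip_width: 0.0339
```

```bash
python3 - <<'E'
from h import *
p=shot('scene','scene3');q=shot('top','top3')
cv2.imwrite('pics/g3.png',np.hstack([cv2.resize(p['image'][130:260,230:370,::-1],(400,371),interpolation=2),cv2.resize(q['image'][130:260,220:360,::-1],(400,371),interpolation=2)]))
o=ctrl.get_obs();print(o['time_s'],o['ee_pos'],o['eef_rot'],o['force'],o['moment'])
E
```

```text
6.0667 [ 0.4708072  -0.17005312  0.14145785] [ 3.13996214 -0.00381275  2.41218008] [-0.41967166  0.10373852 -0.47559916] [-0.04385154  0.00556285 -0.04821624]
```

View pics/g3.png

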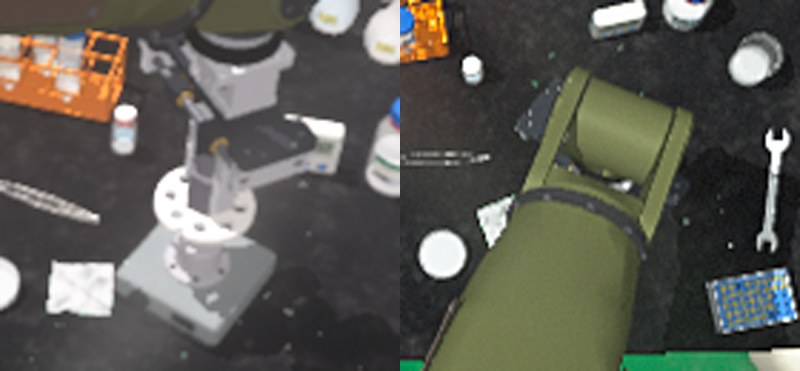

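```bash
python3 - <<'E'
from h import *
from scipy.optimize import least_squares
def fit(p,c,z,r0,half=.06,lo=.8,hi=1.2,pol=-1):
    # fit circle on rectified plane: find bright->dark edges radially
    im=rect(p,c[0],c[1],z,half=half,s=.0002); g=cv2.GaussianBlur(cv2.cvtColor(im,6),(0,0),2).astype('f4'); N=g.shape[0]
    P=[]
    for a in np.radians(np.arange(0,360,3)):
        s=np.arange(r0*lo,r0*hi,.0002); r=N/2-s*np.cos(a)/.0002; cc=N/2-s*np.sin(a)/.0002
        v=cv2.remap(g,cc.astype('f4')[None],r.astype('f4')[None],1)[0]; d=np.diff(v)*pol
        if d.max()>3: k=d.argmax(); P.append((s[k]*np.cos(a),s[k]*np.sin(a)))
    P=np.array(P); f=lambda x:np.hypot(P[:,0]-x[0],P[:,1]-x[1])-x[2]
    x=least_squares(f,[0,0,r0],loss='soft_l1',f_scale=.0004); x=least_squares(f,x.x,loss='cauchy',f_scale=.0003).x
    return (x[0]+c[0]).round(4),(x[1]+c[1]).round(4),x[2].round(4),(np.abs(f(x))<.0006).sum(),len(P)
s0=load('scene0');s3=load('scene3');t0=load('top0')
print('scene disc0',fit(s0,(.472,.221),.106,.045)); print('scene disc3',fit(s3,(.471,-.170),.1356,.045))
print('top disc0',fit(t0,(.470,.2205),.106,.045))
for n,p in(('scene',s0),('top',t0)):
    print(n,'hub outer',fit(p,(.472,-.1695),.074,.022,half=.04)); print(n,'bore',fit(p,(.472,-.1695),.074,.0102,half=.04,lo=.6,hi=1.5,pol=1))
im=rect(s3,.471,-.17,.1356,half=.06); cv2.imwrite('pics/d3.png',im)
E
```

```text
scene disc0 (np.float64(0.4724), np.float64(0.2256), np.float64(0.046), np.int64(59), 96)
scene disc3 (np.float64(0.4649), np.float64(-0.1687), np.float64(0.0462), np.int64(34), 75)
top disc0 (np.float64(0.472), np.float64(0.2209), np.float64(0.0455), np.int64(65), 117)
scene hub outer (np.float64(0.4722), np.float64(-0.1674), np.float64(0.0208), np.int64(32), 48)
scene bore (np.float64(0.4739), np.float64(-0.1672), np.float64(0.0096), np.int64(73), 108)
top hub outer (np.float64(0.4725), np.float64(-0.172), np.float64(0.0214), np.int64(53), 85)
top bore (np.float64(0.4721), np.float64(-0.1717), np.float64(0.0091), np.int64(81), 120)
```

View pics/d3.png

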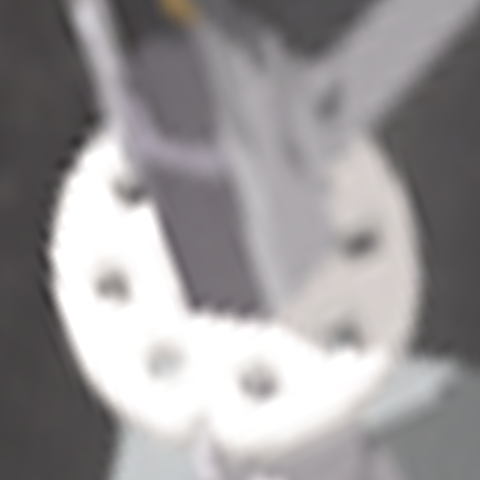

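Request:
servo_tool --pt "0.0012 -0.0019 0 0 0.004 0 -1" --pt "0.0012 -0.0019 0 0 0.004 0 -1" --pt "0.0012 -0.0019 -0.004 0 0.004 0 -1" --pt "0.0012 -0.0019 -0.008 0 0.004 0 -1" --pt "0.0012 -0.0019 -0.012 0 0.004 0 -1" --pt "0.0012 -0.0019 -0.016 0 0.004 0 -1" --pt "0.0012 -0.0019 -0.019 0 0.004 0 -1" --pt "0.0012 -0.0019 -0.021 0 0.004 0 -1"

```text
time_s: 6.73
ee_pos: [0.4739, -0.1712, 0.1219]
eef_rot: [3.138, -0.003, 2.412]
force: [9.8, 9.7, 4.4]
grip_width: 0.034
```

Request:
servo_tool --pt "0.0005 0.001 0 0 0 0 -1" --pt "0.0005 0.001 0 0 0 0 -1" --pt "0.0005 0.001 0 0 0 0 -1" --pt "0.0005 0.001 -0.001 0 0 0 -1" --pt "0.0005 0.001 -0.002 0 0 0 -1" --pt "0.0005 0.001 -0.002 0 0 0 -1" --pt "0.0005 0.001 -0.002 0 0 0 -1" --pt "0.0005 0.001 -0.002 0 0 0 -1"

```text
time_s: 7.4
ee_pos: [0.4744, -0.1702, 0.1198]
eef_rot: [3.138, -0.004, 2.412]
force: [2.4, 1.9, -3.2]
grip_width: 0.0336
```

Request:
servo_tool --pt "0.0003 0.0003 0 0 0 0 -1" --pt "0.0003 0.0003 -0.001 0 0 0 -1" --pt "0.0003 0.0003 -0.002 0 0 0 -1" --pt "0.0003 0.0003 -0.003 0 0 0 -1" --pt "0.0003 0.0003 -0.004 0 0 0 -1" --pt "0.0003 0.0003 -0.005 0 0 0 -1" --pt "0.0003 0.0003 -0.006 0 0 0 -1" --pt "0.0003 0.0003 -0.007 0 0 0 -1"

```text
time_s: 8.07
ee_pos: [0.4747, -0.1699, 0.1126]
eef_rot: [3.138, -0.004, 2.412]
force: [0.9, 0.1, -1.8]
grip_width: 0.0335
```

Request:
servo_tool --pt "0 0 -0.001 0 0 0 -1" --pt "0 0 -0.002 0 0 0 -1" --pt "0 0 -0.003 0 0 0 -1" --pt "0 0 -0.004 0 0 0 -1" --pt "0 0 -0.005 0 0 0 -1" --pt "0 0 -0.006 0 0 0 -1" --pt "0 0 -0.007 0 0 0 -1" --pt "0 0 -0.008 0 0 0 -1"

```text
time_s: 8.73
ee_pos: [0.4747, -0.1699, 0.1045]
eef_rot: [3.138, -0.004, 2.412]
force: [0.3, 0.7, -2.5]
grip_width: 0.034
```

```bash
python3 - <<'E'
from h import *
o=ctrl.get_obs();print(o['time_s'],o['ee_pos'],o['eef_rot'],o['force'],o['moment'])
E
```

```text
8.7333 [ 0.47465085 -0.16992484  0.10454262] [ 3.13848123 -0.00365096  2.41190384] [ 0.33992252  0.72697265 -2.45594274] [0.01493618 0.00811429 0.01576149]
```

The key has entered the keyway without contact force. Pushing on against the ejector.

Request:
servo_tool --pt "0 0 -0.002 0 0 0 -1" --pt "0 0 -0.004 0 0 0 -1" --pt "0 0 -0.006 0 0 0 -1" --pt "0 0 -0.008 0 0 0 -1" --pt "0 0 -0.0095 0 0 0 -1" --pt "0 0 -0.011 0 0 0 -1" --pt "0 0 -0.0125 0 0 0 -1" --pt "0 0 -0.0135 0 0 0 -1" --newtons 60

```text
time_s: 9.4
ee_pos: [0.4747, -0.1699, 0.091]
eef_rot: [3.138, -0.003, 2.412]
force: [-1.2, 0.3, 5.0]
grip_width: 0.0337
```

Request:
servo_tool --pt "0 0 -0.001 0 0 0 -1" --pt "0 0 -0.002 0 0 0 -1" --pt "0 0 -0.003 0 0 0 -1" --pt "0 0 -0.004 0 0 0 -1" --pt "0 0 -0.0045 0 0 0 -1" --pt "0 0 -0.005 0 0 0 -1" --pt "0 0 -0.005 0 0 0 -1" --pt "0 0 -0.005 0 0 0 -1"

```text
time_s: 10.07
ee_pos: [0.4749, -0.17, 0.0873]
eef_rot: [3.138, -0.003, 2.412]
force: [-8.0, 3.2, 20.7]
grip_width: 0.034
```

```bash
python3 - <<'E'
from h import *
o=ctrl.get_obs();print(o['time_s'],o['ee_pos'],o['eef_rot'],o['force'],o['moment'])
E
```

```text
10.0667 [ 0.47493705 -0.17002622  0.08725211] [ 3.13818992e+00 -2.62353513e-03  2.41194094e+00] [-8.03310869  3.16196898 20.69941902] [ 0.64056335  1.73102906 -0.0397243 ]
```

Request:
servo_tool --pt "-0.0003 0.0001 -0.0013 0 0 0 -1" --pt "-0.0004 0.0002 -0.0013 0 0 0 -1" --pt "-0.0004 0.0002 -0.0013 0 0 0 -1" --pt "-0.0004 0.0002 -0.0013 0 0 0 -1" --pt "-0.0004 0.0002 -0.0013 0 0 0 -1" --pt "-0.0004 0.0002 -0.0013 0 0 0 -1" --pt "-0.0004 0.0002 -0.0013 0 0 0 -1" --pt "-0.0004 0.0002 -0.0013 0 0 0 -1"

```text
time_s: 10.73
ee_pos: [0.4749, -0.17, 0.0873]
eef_rot: [3.138, -0.001, 2.412]
force: [-5.2, 2.3, 19.6]
grip_width: 0.0338
```

```bash
python3 - <<'E'
from h import *
p=shot('scene','scene4');q=shot('top','top4')
cv2.imwrite('pics/g4.png',np.hstack([cv2.resize(p['image'][140:270,230:370,::-1],(400,371),interpolation=2),cv2.resize(q['image'][130:260,220:360,::-1],(400,371),interpolation=2)]))
cv2.imwrite('pics/f4.png',p['image'][:,:,::-1])
o=ctrl.get_obs();print(o['time_s'],o['ee_pos'],o['eef_rot'],o['force'],o['moment'],o['grip_width'])
C=cloud(p); m=np.hypot(C[...,0]-.4745,C[...,1]+.17)<.05
for lo,hi in((.06,.1),(.03,.05)):
    z=C[m&(C[...,2]>lo)&(C[...,2]<hi)][:,2]; print(len(z),np.percentile(z,[10,50,90]).round(4))
E
```

```text
10.8333 [ 0.47493102 -0.1700145   0.08725906] [ 3.13787138e+00 -1.26963753e-03  2.41208323e+00] [-5.89836121  2.45368091 19.88395452] [0.53188463 1.57737343 0.0495175 ] 0.033627906262817545
472 [0.0785 0.0833 0.0871]
360 [0.0399 0.042  0.0462]
```

View pics/g4.png

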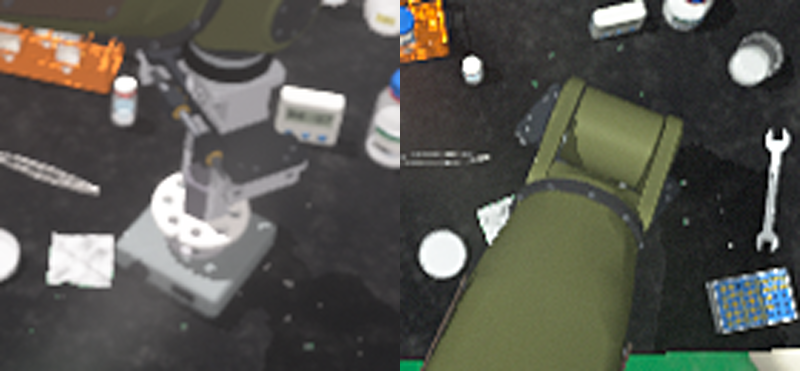

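View pics/f4.png

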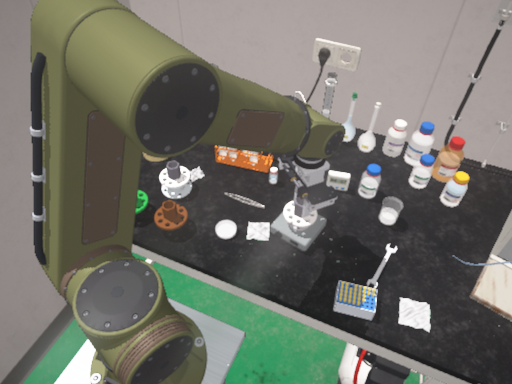

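The disc lies on the hub at (300,215), and the lower carousel is still in the stand at (175,180). Bystanders look unmoved. Handing in.

```bash
python3 -c "
from station import hand_in
print(hand_in())"
```

```text
the job is handed in; nothing more can be done
None
```

The upper carousel is seated in the drive unit's hub with the gripper still holding it down. I handed the job in at about 10.9 s on the robot's clock.

I lifted the white carousel with the grey knob straight up off the stack, then turned it about 10° so its key lined up with the hub's keyway. The shaft first touched the bore off-centre, with about 10 N of side force, so I shifted it 1–2 mm. The key then slipped in without force. I pressed on against the ejector until it stopped hard.

**Last checks**
- **Seating:** the tool stopped at z = 0.0873 m (0.088 m expected). The camera put the disc's top at about 0.083 m (0.082 m expected), so it looks fully down.
- **Push and grip:** the upward force was about 20 N, well above the spring's 7 N. The grip is set to 60 N and the fingers read 33.6–34 mm on the 34 mm knob.
- **Surroundings:** in the last picture the lower carousel is still in the stand and the bystanders look unmoved; the arm hid part of the bench's left side.

**What disagreed:** the two cameras placed the hub 3–4 mm apart, so I used the contact forces to find the centre. A side force of about 6 N remains, and the tool is tilted by about 0.004 rad.

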